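Swing the bench magnifier over the coil board

ROBOT

A 6-joint arm with a two-finger parallel gripper is mounted at the origin on the work surface. World frame = base frame: x ahead of the robot, y to its left, z up, the work surface at z = 0. Lengths are in mm, angles in rad, forces in N, time in s.
With the tool pointing down it reaches from about 275 to 750 mm from the base axis. Payload 10.2 kg.
Tool frame: the origin (TCP) lies on the centre line of the jaws, within the pads' length; the fingertips stand 8 mm ahead of it and the grasp point (between the pads) lies 11 mm behind it; x points along the fingers, y is the direction in which the jaws open and shut, and the axes are right-handed (so a half turn about x gives the same grasp; the last joint's range is limited). The gripper opens to 85 mm and grips with 20 to 120 N. Pads are 22 mm wide; open, the fingers measure 114 mm over their backs; the gripper's body (76 mm by 85 mm) begins 54 mm behind the grasp point. The pads swing forward as they close: fully open they stand 13 mm farther back than shut.
Start: joints at [-1.375, 0.313, 1.498, -0, 1.331, -0.223], TCP at [213.487, -479.64, 213.694] pointing down, gripper open.
Joint ranges: [-2.94, 2.94], [-0.97, 2.17], [0.19, 2.56], [-1.23, 4.37], [0.02, 3.11], [-2.88, 2.88]. Speed limits (rad/s): [2.39, 2.39, 3.01, 3.14, 3.14, 3.14].

INTERFACE

Orientations are given as a unit quaternion [w, x, y, z].
In Python, from rig import ctrl, vision, workorder gives the robot as it stands. The module is installed in compiled form; this text tells all that it offers.
- The arm moves only by the shell command python3 -m jog 'ROWS' [OPENING] [FORCE]. ROWS is JSON, a list that holds one entry, the list of rows, each a list of 6 numbers: the shift along the tool's x, y, z in m, then the turn, a rotation vector about the tool's x, y, z in rad. A call has 1 to 12 rows; each row shifts and turns the commanded pose from where the row before left it, along the tool's axes as they then stand; what a row does not reach is not made up. A row lasts 1/8 s, in which the tool goes at most 62.5 mm and 10.7 degrees, less where a joint would pass 70% of its speed; a pose out of reach is approached as far as the arm can. A call is refused whole if a number of a shift passes 0.0625 or a number of a turn 0.188, either way. A call with a gripper value outside its range is refused whole. OPENING is the closure in counts, from 0 (fully open) to 255 (shut), set as the call begins (- or left out, the last holds). The fingers move at their own pace and stop on an object; FORCE is the grip in N (left out, the last holds). Time passes only in rows, so rows that do not move let the fingers close. It gives the time, the measured TCP pose, the force and the opening at its end, in the units of the state.
- ctrl.sense(): the state, without advancing time (a new reading comes with each control period).
- vision.capture(name): name is "scene" or "top" or "wrist"; returns a dict with "image" (480x640x3 uint8, red, green, blue), "mtx" (3x3 intrinsics, pixels), "R" (3x3) and "t" (3): a world point X has camera coordinates R X + t; the wrist camera has in their place "hand_eye" (4x4, takes a point from camera to tool coordinates, whose origin is the TCP and whose axes are the tool frame's). Camera axes: x right, y down, z forward; pixel columns grow to the right and rows downward; lengths in mm; the calibration is good to about 2 mm. A picture is of the moment at which its call begins: read the wrist's pose just before it. There is no depth.
- workorder.finish_job(): hands the job in, once; it reports no verdict.
The state is a dict: "time_s": time; "joints": joint angles; "dq": joint speeds; "tau": joint torques, N m; "eef_pos": TCP position; "ee_rot": TCP orientation; "force": force on the tool from outside, world axes, zero at the start; "wrist_torque": the same for the moment, N m; "grip_width": opening from 0.0 (shut) to 1.0 (fully open).
Only numpy, scipy, OpenCV 4.12 (cv2) and the standard library are available. Lean on these libraries where they do the work, as an engineer would, in place of code of your own. Each camera call takes 0.05 s, during which the arm holds its last target.

TASK

Swing the arm of the bench magnifier round until its lens sits centred above the circuit board that carries the round copper coil, not the one with the finned heatsink, and let go so that it stays there. Do not touch the coil board.

Things in the scene. Friction and masses are not known exactly. Their poses are not given: they have to be found in the camera images.
- knob (a point): Grip knob of the magnifier arm: an upright black plastic pin, 16 mm in diameter, standing 52 mm up from the outer end of the arm beyond the lens ring. This point is on its axis, 23 mm below its top (top 222 mm above the table); 27 mm below this point is the top of the ring, and 2 mm lower that of the black lug that carries the knob (lug 16 mm wide). It moves on a level circle of radius 262 mm about the post. Free space all round it above the arm.
- lens (a point): Centre of the magnifier's round clear lens in its black ring (ring 104 mm across, 16 mm thick), 164 mm above the table. It lies on the straight line from the post to the knob, 195 mm from the post's axis and 67 mm short of the knob. The arm swings level about the post, up to 1.5 rad either side of the middle (roughly towards the robot); a stiff hinge holds it wherever it is released, and about 2 N at the knob moves it, with no spring.
- pivot (a point): The hinge axis (vertical) of the magnifier arm, at the arm's height, 164 mm above the table: the axis of a steel post on a heavy round black base 150 mm across, which is fixed. Hub 42 mm across, its top 190 mm above the table.
- coil_board: Green circuit board 70 x 90 mm on 12 mm brass legs, fixed to the table, with a round copper coil (ring 43 mm across, 16 mm high, its top 30 mm above the table) in its middle. Origin: centre of the board at table level, z up, x along the 70 mm side. It lies under the lens's circle, within about 10 mm of it. A second board of the same size and colour, with an aluminium finned heatsink in its middle, lies elsewhere under the same circle; the two may be either way round.

How it is judged (in metres and radians):
At the end, for the whole second after the job is handed in: Seen from above, the middle of the lens lies within 30 mm of the middle of the coil board, and stays there (horizontal distance between lens and coil_board below 0.03 m); the robot touches nothing.
It fails at once if the robot touches the coil board (contact force between any of the fingers, the arm and coil_board above 1 N).
It also fails if it takes over 37 s, if anything falls off the work surface, if the arm or the gripper's body presses on something with over 40 N, if the wrist force passes 120 N, or if a joint passes its speed limit or range.

## Working session

There is one attempt and no reset: what is moved stays moved. The work goes in short steps, Python scripts to look and compute and a shell command to move; the robot and the scene stay as the last step left them, time stands still between calls to the robot, and variables do not carry over. Pictures are saved under pics/ and viewed, and the job is handed in when it is done.

```bash
mkdir -p pics
python3 - <<'E'
from rig import ctrl, vision
import cv2, numpy as np, pickle
s=ctrl.sense(); print(s)
for n in ("scene","top"):
    c=vision.capture(n); pickle.dump(c,open(f"{n}.pkl","wb"))
    cv2.imwrite(f"pics/{n}0.png",c["image"][:,:,::-1]); print(n,c["mtx"].tolist(),c["R"].tolist(),c["t"].tolist())
E
```

```text
{'time_s': 0.0, 'joints': array([-1.37538205e+00,  3.13465154e-01,  1.49844751e+00,  1.31472656e-06,
        1.33104297e+00, -2.23364580e-01]), 'dq': array([ 1.49304427e-03,  8.65041119e-04, -3.03837834e-05,  1.92076367e-03,
       -1.76095299e-03, -1.01362886e-03]), 'tau': array([-1.52100124e-04, -4.12271690e+01, -2.59740722e+01, -2.08260294e-04,
        4.22886136e-03,  5.78138497e-05]), 'eef_pos': array([ 213.4362559 , -479.33373545,  213.12342945]), 'ee_rot': array([ 0.14649915,  0.69166921,  0.14746282, -0.69165484]), 'force': array([-0.71825903, -0.19187563,  0.47849939]), 'wrist_torque': array([-0.02346263, -0.01201497, -0.00500838]), 'grip_width': 1.0006041048161387}
scene [[490.6333649529801, 0.0, 314.42492096323065], [0.0, 490.6333649529801, 242.2778182541925], [0.0, 0.0, 1.0]] [[-0.7130561300222827, 0.7010869186871768, -0.005299800313717593], [0.3819064709031679, 0.38206504629321225, -0.8415305983048114], [-0.5879612256942912, -0.6020825797568683, -0.5401834542388182]] [430.6695273339977, -117.43990917285662, 1072.6630991938978]
top [[611.8760917126044, 0.0, 325.9239846473728], [0.0, 611.8760917126044, 236.88353462268853], [0.0, 0.0, 1.0]] [[0.004823684036073816, -0.9999865428243847, -0.0019095136698337725], [-0.9761849928158662, -0.004294697504183871, -0.216897246119988], [0.21688612651206438, 0.0029102823716458614, -0.9761925723867756]] [20.933419254116668, 626.4695044524182, 724.5533757461211]
```

View pics/scene0.png

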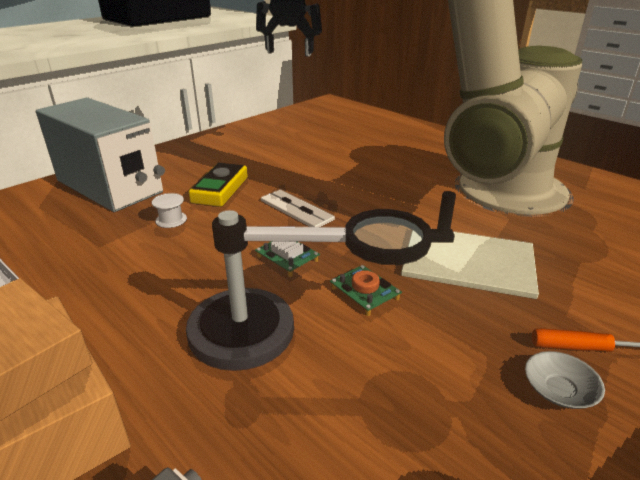

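View pics/top0.png

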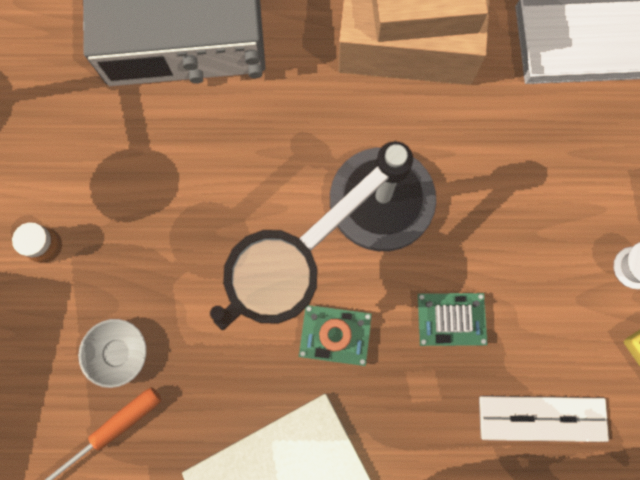

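The scene view shows the coil board at (366,288) and the heatsink board at (288,252). In the top view the coil board is at about (335,335), the heatsink at (454,320), the lens ring at (271,276), the knob at (220,317) and the hub at (396,157). Next I'll measure these.

```bash
cat > h.py <<'E'
import numpy as np, cv2, pickle
def ray(c,uv,z):
    K,R,t=c["mtx"],c["R"],np.ravel(c["t"])
    d=R.T@np.linalg.inv(K)@np.array([uv[0],uv[1],1.]); o=-R.T@t
    return o+d*(z-o[2])/d[2]
def proj(c,X):
    p=c["mtx"]@(c["R"]@np.asarray(X,float)+np.ravel(c["t"])); return p[:2]/p[2]
def biggest(m,box):
    mm=np.zeros_like(m); x0,y0,x1,y1=box; mm[y0:y1,x0:x1]=m[y0:y1,x0:x1]
    cs,_=cv2.findContours(mm,cv2.RETR_EXTERNAL,cv2.CHAIN_APPROX_NONE); return max(cs,key=cv2.contourArea)
E
python3 - <<'E'
from h import *
c=pickle.load(open("top.pkl","rb")); im=c["image"]; hsv=cv2.cvtColor(im,cv2.COLOR_RGB2HSV)
g=cv2.inRange(hsv,(45,60,30),(90,255,255)); g=cv2.morphologyEx(g,cv2.MORPH_CLOSE,np.ones((25,25)))
k=biggest(g,(285,290,385,380)); r=cv2.minAreaRect(k); print("coil board",r)
B=[ray(c,p,14) for p in cv2.boxPoints(r)]; print(np.round(B),np.mean(B,0), [np.linalg.norm(B[i]-B[i-1]) for i in range(4)])
cu=cv2.inRange(hsv,(3,120,120),(14,255,255)); k=biggest(cu,(305,310,365,360)); e=cv2.fitEllipse(k); print("coil",e,ray(c,e[0],30))
d=cv2.inRange(hsv,(0,0,0),(180,255,50))
cs,h=cv2.findContours(d,cv2.RETR_CCOMP,cv2.CHAIN_APPROX_NONE)
for q,hh in zip(cs,h[0]):
    if cv2.contourArea(q)>300:
        e=cv2.fitEllipse(q); print(hh[3],cv2.contourArea(q),np.round(e[0],1),np.round(e[1],1), ray(c,e[0],164))
# hub top
lt=cv2.inRange(hsv,(0,0,120),(180,60,255)); k=biggest(lt,(380,140,412,170)); e=cv2.fitEllipse(k); print("cap",e,ray(c,e[0],164),ray(c,e[0],190))
cv2.imwrite("pics/crop.png",cv2.resize(im[120:340,190:430,::-1],None,fx=2.5,fy=2.5,interpolation=cv2.INTER_CUBIC))
s=pickle.load(open("scene.pkl","rb"))
cv2.imwrite("pics/crop2.png",cv2.resize(s["image"][180:360,190:470,::-1],None,fx=2.8,fy=2.8,interpolation=cv2.INTER_CUBIC))
E
```

```text
coil board ((335.1528015136719, 334.85369873046875), (66.47834014892578, 52.138580322265625), 7.594644546508789)
[[476.  59.  14.]
 [544.  51.  14.]
 [533. -38.  14.]
 [465. -28.  14.]] [504.37704926  10.99792611  14.        ] [np.float64(88.26325004959183), np.float64(69.30033247250195), np.float64(89.87408585197375), np.float64(69.0825162471514)]
coil ((334.9049072265625, 334.46343994140625), (30.282686233520508, 31.117650985717773), 11.900731086730957) [503.60353094  11.49694098  30.        ]
-1 500.5 [404.7 188.2] [29.3 32.4] [663.37657442 -67.37709916 164.        ]
-1 973.0 [135.9  68.2] [18.  79.9] [813.65223057 254.82923727 164.        ]
cap ((395.6673889160156, 154.81173706054688), (21.242971420288086, 22.05010986328125), 66.28131103515625) [704.08572168 -57.7095361  164.        ] [694.5243041  -54.67689868 190.        ]
```

View pics/crop.png

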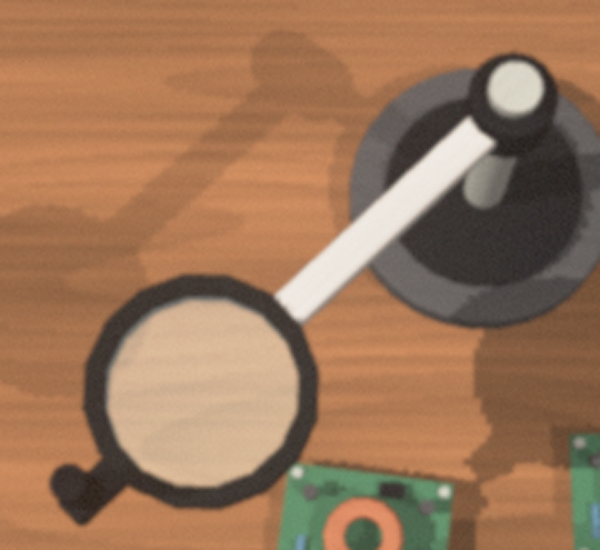

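View pics/crop2.png

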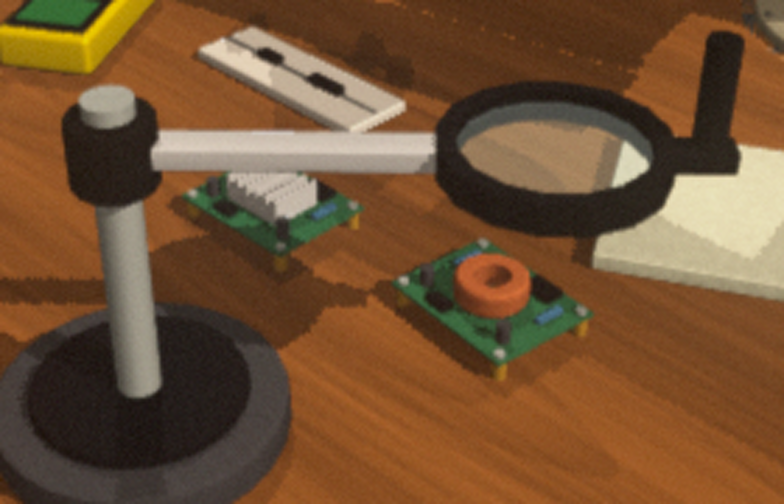

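The crops show the knob top at about (219,312) and the ring centre at about (270,276) in the top view. In the scene view the knob top is at about (449,194). I'll locate the knob and lens, then solve for the pivot.

Run:
```python
from h import *
from scipy.optimize import least_squares
c=pickle.load(open("top.pkl","rb")); s=pickle.load(open("scene.pkl","rb"))
g=cv2.cvtColor(c["image"],cv2.COLOR_RGB2GRAY); m=(g<75).astype(np.uint8)*255
k=biggest(m,(205,225,325,335))
m2=np.zeros_like(m); cv2.drawContours(m2,[k],-1,255,-1); m2=cv2.morphologyEx(m2,cv2.MORPH_OPEN,cv2.getStructuringElement(cv2.MORPH_ELLIPSE,(41,41)))
k=biggest(m2,(205,225,325,335)); e=cv2.fitEllipse(k); print(e)
L=ray(c,e[0],168); print("lens",L, "diam",np.linalg.norm(ray(c,(e[0][0]+e[1][0]/2,e[0][1]),168)-ray(c,(e[0][0]-e[1][0]/2,e[0][1]),168)))
kt=ray(c,(218.8,312.4),222); print("knobtop via top",kt,"scene",ray(s,(190+724/2.8,180+38/2.8),222),"d",np.linalg.norm((kt-L)[:2]))
# two-view of knob top
A=[];b=[]
for C,uv in ((c,(218.8,312.4)),(s,(190+724/2.8,180+38/2.8))):
    P=C["mtx"]@np.c_[C["R"],np.ravel(C["t"])]; A.append(P)
X=cv2.triangulatePoints(A[0],A[1],np.array([218.8,312.4]),np.array([190+724/2.8,180+38/2.8])); print("tri",(X[:3]/X[3]).ravel())
for z in (190,198,204): print("hub cap",z,ray(c,(395.7,154.8),z))
# base outer circle
u=(kt-L)[:2]; u/=np.linalg.norm(u)
for K in (L[:2]-195*u, kt[:2]-262*u): print("pivot by dir",K)
hubm=np.array([190+513/2.5,120+104/2.5]); P=ray(c,hubm,180)
print("hub body",P, "dist lens",np.linalg.norm((P-L)[:2]),"dist knob",np.linalg.norm((P-kt)[:2]), "coil",np.linalg.norm(P[:2]-[504,11.2]))
```

```text
((269.8587341308594, 276.402099609375), (91.54731750488281, 91.97808074951172), 55.48431396484375)
lens [558.9238139   85.80278375 168.        ] diam 102.06112523400965
knobtop via top [513.51390691 131.46372101 222.        ] scene [515.153147   133.43973249 222.        ] d 64.39705617845901
tri [513.45575938 131.94794602 220.87406718]
hub cap 190 [694.53842267 -54.71391886 190.        ]
hub cap 198 [691.59627512 -53.78034627 198.        ]
hub cap 204 [689.38966446 -53.08016683 204.        ]
pivot by dir [696.42904145 -52.46258572]
pivot by dir [698.26452033 -54.30821131]
hub body [690.01867899 -55.1472645  180.        ] dist lens 192.49098617362338 dist knob 256.8610411977616 coil 197.49660361888934
```

```bash
cat > plan.py <<'E'
import sys,numpy as np
from rig import ctrl
from scipy.spatial.transform import Rotation as Ro
def st():
    s=ctrl.sense(); q=s["ee_rot"]; R=Ro.from_quat([q[1],q[2],q[3],q[0]]); return s,R
def report(target,yaw=None):
    s,R=st(); p=s["eef_pos"]; M=R.as_matrix()
    print("t",s["time_s"],"pos",p.round(1),"w",round(s["grip_width"],3),"F",s["force"].round(1)); print("axes x,y,z",M.T.round(3).tolist())
    print("shift tool mm",(M.T@(np.array(target)-p)).round(1))
    ya=np.degrees(np.arctan2(M[1,1],M[0,1])); print("y yaw",ya)
    if yaw is not None:
        d=(yaw-ya+90)%180-90; print("world yaw turn",d,"-> tool x turn rad",-np.radians(d))
E
python3 - <<'E'
from plan import *
report([513,132,260],45+0)
report([513,132,260],45+14)
E
```

```text
t 0.1 pos [ 213.4 -479.4  213.2] w 1.0 F [-0.7  0.3 -0.9]
axes x,y,z [[-0.0, 0.001, -1.0], [0.407, -0.914, -0.001], [-0.914, -0.407, -0.0]]
shift tool mm [ -46.2 -436.8 -522.3]
y yaw -66.00734065573945
world yaw turn -68.99265934426055 -> tool x turn rad 1.2041490652641784
t 0.1 pos [ 213.4 -479.4  213.2] w 1.0 F [-0.7  0.3 -0.9]
axes x,y,z [[-0.0, 0.001, -1.0], [0.407, -0.914, -0.001], [-0.914, -0.407, -0.0]]
shift tool mm [ -46.2 -436.8 -522.3]
y yaw -66.00734065573945
world yaw turn -54.992659344260545 -> tool x turn rad 0.9598029699849724
```

```bash
python3 -m jog '[[[-0.023,-0.02,-0.025,0,0,0],[-0.023,-0.038,-0.045,0,0,0],[0,-0.038,-0.046,0,0,0],[0,-0.038,-0.046,0,0,0],[0,-0.038,-0.046,0,0,0],[0,-0.038,-0.046,0,0,0],[0,-0.038,-0.046,0,0,0],[0,-0.038,-0.046,0,0,0],[0,-0.038,-0.046,0,0,0],[0,-0.038,-0.046,0,0,0],[0,-0.037,-0.044,0,0,0],[0,-0.030,-0.040,0,0,0]]]' 0 30
python3 -m jog '[[[0,0,0,-0.08,0,0],[0,0,0,-0.165,0,0],[0,0,0,-0.165,0,0],[0,0,0,-0.165,0,0],[0,0,0,-0.165,0,0],[0,0,0,-0.165,0,0],[0,0,0,-0.165,0,0],[0,0,0,-0.165,0,0],[0,0,0,-0.165,0,0],[0,0,0,-0.165,0,0],[0,0,0,-0.165,0,0],[0,0,0,-0.165,0,0]]]'
python3 - <<'E'
from plan import *
report([513,132,260],45)
from rig import vision
import cv2
c=vision.capture("wrist"); cv2.imwrite("pics/w1.png",c["image"][:,:,::-1]); print(c["mtx"].round(1).tolist(),c["hand_eye"].round(3).tolist())
import pickle; pickle.dump((c,st()[0]),open("w1.pkl","wb"))
E
```

```text
time_s: 1.6
eef_pos: [516.0, 126.1, 259.1]
ee_rot: [-0.147, -0.691, -0.147, 0.692]
force: [0.4, -0.8, -0.2]
grip_width: 1.001
time_s: 3.1
eef_pos: [515.5, 124.0, 259.1]
ee_rot: [0.648, 0.282, 0.648, -0.283]
force: [0.8, -0.7, -0.2]
grip_width: 1.0
t 3.1 pos [515.5 124.  259.1] w 1.0 F [ 0.8 -0.7 -0.2]
axes x,y,z [[-0.001, 0.0, -1.0], [0.733, 0.681, -0.001], [0.681, -0.733, -0.001]]
shift tool mm [-0.9  3.7 -7.6]
y yaw 42.884345422050636
world yaw turn 2.115654577949357 -> tool x turn rad -0.036925138220107304
[[378.5, 0.0, 320.0], [0.0, 378.5, 241.5], [0.0, 0.0, 1.0]] [[0.001, -0.292, 0.956, -161.705], [1.0, 0.001, -0.001, -0.599], [-0.001, 0.956, 0.292, -73.626], [0.0, 0.0, 0.0, 1.0]]
```

View pics/w1.png

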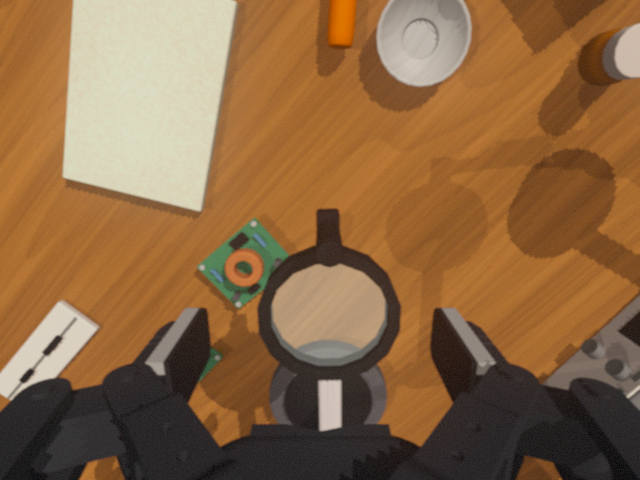

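The wrist view shows the ring centred near (330,310), the knob top near (329,253), and the arm running straight down the image. The coil board is at (243,268).

Run:
```python
from h import *
from scipy.spatial.transform import Rotation as Ro
c,s=pickle.load(open("w1.pkl","rb")); q=s["ee_rot"]; R=Ro.from_quat([q[1],q[2],q[3],q[0]]).as_matrix()
H=c["hand_eye"]; Rc=R@H[:3,:3]; tc=R@H[:3,3]+s["eef_pos"]
C=dict(mtx=c["mtx"],R=Rc.T,t=-Rc.T@tc); pickle.dump(C,open("w1c.pkl","wb"))
print("cam",tc)
print("coil",ray(C,(243.5,268),30),"knobtop",ray(C,(329,253),222),"lens",ray(C,(330,309),168))
print("pred knob top px",proj(C,[513,132,222]),"bottom",proj(C,[513,132,170]),"lens",proj(C,[559,86,168]))
cv2.imwrite("pics/w1c.png",cv2.resize(c["image"][190:400,230:430,::-1],None,fx=2.8,fy=2.8,interpolation=cv2.INTER_CUBIC))
```

```text
cam [464.72752751 177.18263507 420.83855412]
coil [505.42772608   9.88345797  30.        ] knobtop [514.2151193  131.42289931 222.        ] lens [558.32885185  87.94797882 168.        ]
pred knob top px [328.13224624 250.85304914] bottom [326.70144684 226.92650511] lens [328.83552075 311.29544432]
```

View pics/w1c.png

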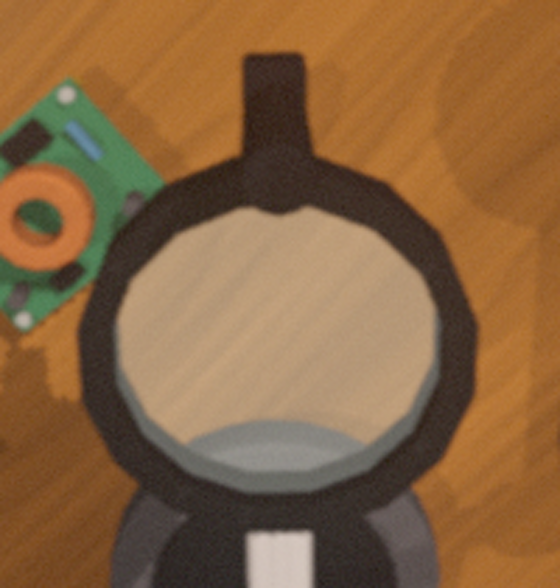

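All views agree: knob at about (513.5,131.7), coil at about (504.3,11), lens at about (559,87). I'll centre over the knob and go down to TCP z of about 189.

```bash
python3 -m jog '[[[0,0.0038,-0.0075,-0.037,0,0],[0,0,0,0,0,0],[0.02,0,0,0,0,0],[0.02,0,0,0,0,0],[0.02,0,0,0,0,0],[0.01,0,0,0,0,0],[0,0,0,0,0,0],[0,0,0,0,0,0]]]' 0 30
python3 - <<'E'
from plan import *
report([513.4,131.8,188.5],45)
E
```

```text
time_s: 4.15
eef_pos: [513.7, 132.1, 190.2]
ee_rot: [0.653, 0.273, 0.652, -0.272]
force: [-0.4, -1.0, -0.3]
grip_width: 1.003
t 4.15 pos [513.7 132.1 190.2] w 1.003 F [-0.4 -1.  -0.3]
axes x,y,z [[0.001, 0.0, -1.0], [0.711, 0.703, 0.001], [0.703, -0.711, 0.001]]
shift tool mm [ 1.7 -0.4  0. ]
y yaw 44.67271650225235
world yaw turn 0.32728349774765775 -> tool x turn rad -0.005712174623140073
```

```bash
python3 -m jog '[[[0,0,0,0,0,0],[0,0,0,0,0,0],[0,0,0,0,0,0],[0,0,0,0,0,0],[0,0,0,0,0,0],[0,0,0,0,0,0],[0,0,0,0,0,0],[0,0,0,0,0,0]]]' 255 30
python3 - <<'E'
from plan import *
report([513.4,131.8,188.5],45)
P=np.array([696.,-53]); K0=np.array([513.5,131.9]); C=np.array([504.4,11.])
a0=np.arctan2(*(K0-P)[::-1]); a1=np.arctan2(*(C-P)[::-1]); print(np.degrees([a0,a1]),np.linalg.norm(K0-P))
n=12; d=(a1-a0)/n; r=262
# tool y at grasp ~ -tangent; chord per step in tool frame: along -y, with turn about tool x = -d
print("step deg",np.degrees(d),"chord",2*r*np.sin(d/2),"inward comp",2*r*np.sin(d/2)*np.sin(d/2),"turn",-d)
print("final knob",P+r*np.array([np.cos(a1),np.sin(a1)]))
E
```

```text
time_s: 5.15
eef_pos: [513.4, 132.1, 189.6]
ee_rot: [0.653, 0.272, 0.652, -0.272]
force: [-0.6, 0.4, 4.2]
grip_width: 0.169
t 5.15 pos [513.4 132.1 189.6] w 0.169 F [-0.6  0.4  4.2]
axes x,y,z [[0.0, 0.0, -1.0], [0.711, 0.703, 0.0], [0.703, -0.711, 0.0]]
shift tool mm [ 1.1 -0.2  0.2]
y yaw 44.69249221225624
world yaw turn 0.3075077877437593 -> tool x turn rad -0.005367023371652465
[134.62572696 161.52917405] 259.7965742653279
step deg 2.2419539241714523 chord 10.251269121250681 inward comp 0.2005506080082208 turn -0.03912947765479913
final knob [447.4969042   30.00729714]
```

The knob is held (opening about 14 mm). Next I swing it along the arc, half way first.

```bash
python3 -m jog '[[[0,-0.0051,0.0001,-0.0195,0,0],[0,-0.0102,0.0002,-0.039,0,0],[0,-0.0102,0.0002,-0.039,0,0],[0,-0.0102,0.0002,-0.039,0,0],[0,-0.0102,0.0002,-0.039,0,0],[0,-0.0102,0.0002,-0.039,0,0],[0,-0.0051,0.0001,-0.0195,0,0],[0,0,0,0,0,0],[0,0,0,0,0,0]]]'
python3 - <<'E'
from plan import *
report([447.5,30,189.5],71.5)
E
```

```text
time_s: 6.28
eef_pos: [474.4, 84.2, 189.6]
ee_rot: [0.679, 0.194, 0.681, -0.194]
force: [-5.7, 0.7, 7.1]
grip_width: 0.168
t 6.275 pos [474.4  84.2 189.6] w 0.168 F [-5.7  0.7  7.1]
axes x,y,z [[-0.002, 0.0, -1.0], [0.528, 0.849, -0.001], [0.849, -0.528, -0.002]]
shift tool mm [  0.1 -60.2   5.8]
y yaw 58.14160855321532
world yaw turn 13.35839144678468 -> tool x turn rad -0.23314791351664155
```

```bash
python3 -m jog '[[[0,-0.0051,0.0001,-0.0195,0,0],[0,-0.0102,0.0002,-0.039,0,0],[0,-0.0102,0.0002,-0.039,0,0],[0,-0.0102,0.0002,-0.039,0,0],[0,-0.0102,0.0002,-0.039,0,0],[0,-0.0102,0.0002,-0.039,0,0],[0,-0.0051,0.0001,-0.0195,0,0],[0,0,0,0,0,0],[0,0,0,0,0,0]]]'
python3 - <<'E'
from plan import *
report([447.5,30,189.5],71.5)
from rig import vision
import cv2,pickle
c=vision.capture("top"); cv2.imwrite("pics/top2.png",c["image"][:,:,::-1]); pickle.dump(c,open("top2.pkl","wb"))
c=vision.capture("scene"); cv2.imwrite("pics/scene2.png",c["image"][:,:,::-1]); pickle.dump(c,open("scene2.pkl","wb"))
E
```

```text
time_s: 7.4
eef_pos: [447.8, 28.9, 189.5]
ee_rot: [0.697, 0.113, 0.699, -0.114]
force: [-9.4, 1.3, 8.6]
grip_width: 0.169
t 7.4 pos [447.8  28.9 189.5] w 0.169 F [-9.4  1.3  8.6]
axes x,y,z [[-0.004, 0.0, -1.0], [0.316, 0.949, -0.001], [0.949, -0.316, -0.004]]
shift tool mm [ 0.   0.9 -0.6]
y yaw 71.55106879043838
world yaw turn -0.05106879043837864 -> tool x turn rad 0.0008913185381607057
```

View pics/top2.png

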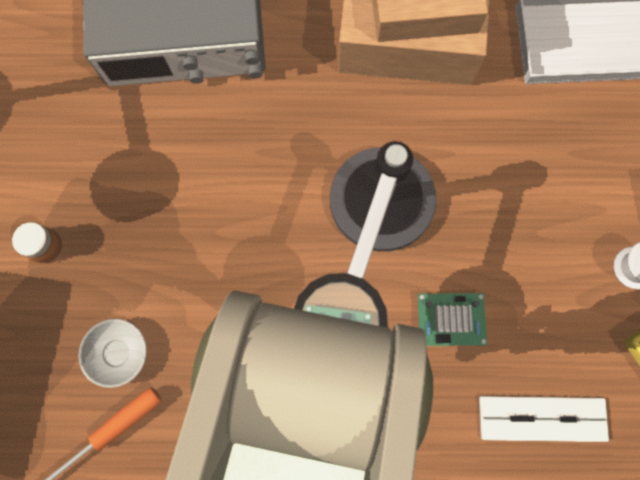

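View pics/scene2.png

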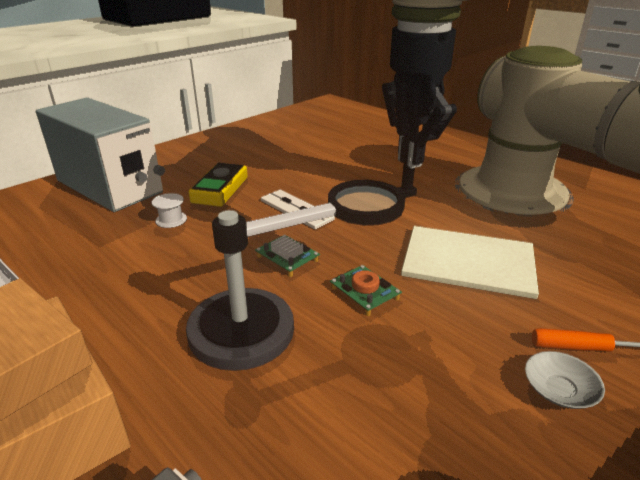

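In the top view the arm now points over the coil board. The robot hides part of the lens, so its left rim shows at about (300,310). In the scene view the fingers hold the knob at (410,165). From the knob pose the lens should be at about (511,8), roughly 8 mm from the coil. Now I release, retreat upward and check.

```bash
python3 -m jog '[[[0,0,0,0,0,0],[0,0,0,0,0,0],[0,0,0,0,0,0],[0,0,0,0,0,0],[0,0,0,0,0,0],[0,0,0,0,0,0],[0,0,0,0,0,0],[0,0,0,0,0,0]]]' 0
python3 -m jog '[[[-0.01,0,0,0,0,0],[-0.025,0,0,0,0,0],[-0.03,0,0,0,0,0],[-0.03,0,0,0,0,0],[-0.01,0,0,0,0,0],[0,0.04,-0.03,0,0,0],[0,0.05,-0.03,0,0,0],[0,0.05,-0.03,0,0,0],[0,0.05,0,0,0,0],[0,0.05,0,0,0,0],[0,0.02,0,0,0,0],[0,0,0,0,0,0]]]'
python3 - <<'E'
from plan import *
report([447.5,30,189.5],71.5)
from rig import vision
import cv2,pickle
for n in ("top","scene"):
    c=vision.capture(n); cv2.imwrite(f"pics/{n}3.png",c["image"][:,:,::-1]); pickle.dump(c,open(f"{n}3.pkl","wb"))
E
```

```text
time_s: 8.5
eef_pos: [449.4, 29.0, 189.4]
ee_rot: [0.698, 0.114, 0.698, -0.114]
force: [0.1, 0.1, 0.1]
grip_width: 0.998
time_s: 10.0
eef_pos: [446.3, 304.8, 293.3]
ee_rot: [0.697, 0.113, 0.699, -0.113]
force: [0.0, -0.1, -0.4]
grip_width: 1.001
t 10.0 pos [446.3 304.8 293.3] w 1.001 F [ 0.  -0.1 -0.4]
axes x,y,z [[-0.002, -0.001, -1.0], [0.316, 0.949, -0.001], [0.949, -0.316, -0.001]]
shift tool mm [ 104.  -260.2   88. ]
y yaw 71.59839269644111
world yaw turn -0.0983926964411097 -> tool x turn rad 0.0017172765128126712
```

View pics/top3.png

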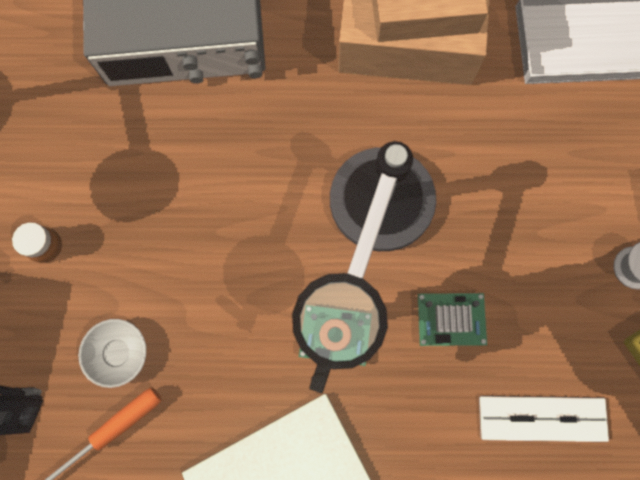

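View pics/scene3.png

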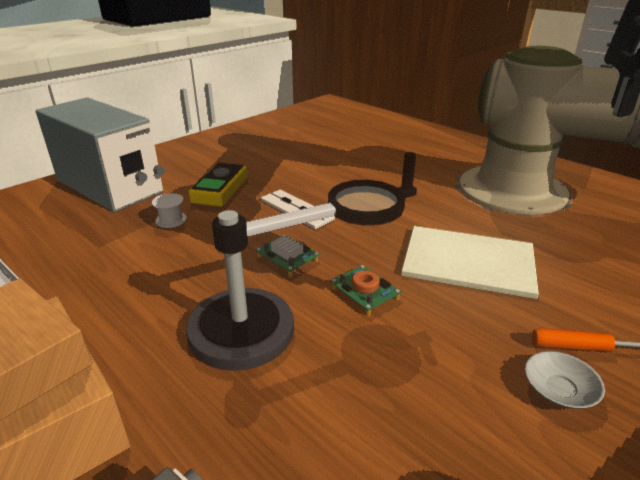

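The robot is clear. In the top view the ring is centred near (340,321), with the coil visible through it at (335,334). Measuring the lens by ray at its own height:

Run:
```python
from h import *
c=pickle.load(open("top3.pkl","rb"))
g=cv2.cvtColor(c["image"],cv2.COLOR_RGB2GRAY); m=(g<75).astype(np.uint8)*255
k=biggest(m,(285,265,395,400)); k=cv2.convexHull(k)
m2=np.zeros_like(m); cv2.drawContours(m2,[k],-1,255,-1); m2=cv2.morphologyEx(m2,cv2.MORPH_OPEN,cv2.getStructuringElement(cv2.MORPH_ELLIPSE,(71,71)))
e=cv2.fitEllipse(biggest(m2,(285,265,395,400))); print(e); L=ray(c,(340,321),168); L2=ray(c,e[0],168)
for x in (L,L2): print(x,np.linalg.norm(x[:2]-[504.4,11]))
s=pickle.load(open("scene3.pkl","rb")); k=ray(s,(409,155),222); print("scene knob",k)
```

```text
((338.774658203125, 323.705322265625), (93.33238220214844, 102.3276596069336), 16.453720092773438)
[509.87425839   7.63237569 168.        ] 6.427160993773012
[506.92105206   8.97558178 168.        ] 3.2332603756605423
scene knob [453.96471883  32.32048443 222.        ]
```

```bash
python3 -c "
from rig import workorder
print(workorder.finish_job())"
```

```text
the job is handed in; nothing more can be done
None
```

The lens now sits over the coil board, the knob is released, and the job is handed in. The last robot clock reading before hand-in was 10.0 s, against the 37 s limit. I gripped the knob, swung the arm about 27° along its arc, let go and backed the robot well away.

**Lens position:** in the final top view the lens centre is at about (510, 8) mm and the coil board at about (504, 11) mm, so they are about 6 mm apart against the 30 mm allowed. The knob pose just before release gave about 8 mm. An automatic ellipse fit gave 3 mm, but it was pulled off by the knob's lug, so I trust the 6–8 mm figures.

**Contact:** the highest force reading after a move was about 13 N, while holding the knob. After release it was about zero. The fingers never went below about 180 mm above the table, and the coil board's coil tops out at 30 mm.

**Disagreement:** a rough reading of the knob from the scene camera came out about 6 mm from where the gripper released it. That was picked by eye from a small image, and even a shift of that size would stay within the 30 mm limit.

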